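# Nest the lidded cans

### The arm

A 6-joint arm with a two-finger parallel gripper is mounted at the origin on a cart in front of the work surface, level with it; the furniture and walls round the work are solid. World frame = base frame: x ahead of the robot, y to its left, z up, the work surface at z = 0. Lengths are in m, angles in rad, forces in N, time in s.
With the tool pointing down it reaches from about 0.225 to 0.875 m from the base axis. Payload 3.4 kg.
Tool frame: the origin (TCP) lies midway between the tips of the shut fingers; the grasp point (between the pads) lies 19 mm behind it; z points along the fingers, y is the line along which they close (so a half turn about z gives the same grasp; the last joint's range is limited). The gripper opens to 85 mm and grips with 20 to 120 N. Pads are 22 mm wide; open, the fingers measure 114 mm over their backs; the gripper's body (76 mm by 85 mm) begins 54 mm behind the grasp point. The pads swing forward as they close: fully open they stand 13 mm farther back than shut.
Start: joints at [1.037, 0.276, 1.505, -0, 1.361, -0.121], TCP at [0.231, 0.527, 0.231] pointing down, gripper open.
Joint ranges: [-2.89, 2.89], [-0.75, 2.08], [0.22, 2.7], [-1.18, 4.32], [0.11, 2.71], [-2.7, 2.7]. Speed limits (rad/s): [2.57, 2.57, 3.14, 3.14, 3.14, 3.14].

### API

Orientations are given as a unit quaternion [w, x, y, z].
In Python, from station import arm, vision, telemetry, sign_off gives the robot as it stands (arm), with the cameras (vision), the readings (telemetry) and the job as plain functions.
- The arm moves only by the shell command python3 jog.py 'ROWS' [OPENING] [FORCE]. ROWS is a JSON list that holds a single list of rows (three levels of brackets), with 1 to 12 rows, each of 6 numbers: dx, dy, dz in shares of 0.6 m (1.0 is 0.6 m), then a rotation vector rx, ry, rz in normalised numbers (1 is 2 pi rad); each row is the pose to reach, as a shift and turn from the pose commanded when the command began, along the tool's axes at that moment; what a row does not reach only later rows make up. A row lasts 1/8 s, in which the tool goes at most 0.0625 m and 0.188 rad, less where a joint would pass 70% of its speed; a pose out of reach is approached as far as the arm can. OPENING is the finger opening in m, set as the command begins (- or left out keeps the last). The fingers move at their own pace and stop on an object; FORCE is the grip in N (left out, the last holds). Time passes only in rows, so rows that do not move let the fingers close. It prints the time, the measured TCP pose, the force, the opening and the grip force at its end. Shift and turn numbers lie between -1 and 1, and a call with a number outside is refused. Input that does not fit is refused with a message, and nothing moves.
- telemetry.get_state(): the state, without advancing time (a new reading comes with each control period).
- vision.capture(name): name is "scene" or "top" or "wrist"; returns the picture (420x560x3 uint8, red, green, blue); there is no depth.
- vision.camera_info(name): a dict with "mtx" (3x3 intrinsics, pixels), "rvec" (rotation vector, rad) and "tvec" (3), from world to camera coordinates, as OpenCV has them. Camera axes: x right, y down, z forward; pixel columns grow to the right and rows downward; lengths in m; the calibration is good to about 2 mm. A picture is of the moment at which its call begins: read the wrist's pose just before it. camera_info takes no time and is no camera call; for the wrist camera it gives the pose at the moment of the call.
- sign_off(): hands the job in; it is judged then, once.
The state is a dict: "clock": time; "qpos": joint angles; "qvel": joint speeds; "tau": joint torques, N m; "position": TCP position; "eef_rot": TCP orientation; "force": force on the tool from outside, world axes, zero at the start; "wrist_torque": the same for the moment, N m; "grip_width": finger opening in m; "gripper_force": force on a finger pad.
Only numpy, scipy, OpenCV 4.12 (cv2) and the standard library are available. Lean on these libraries where they do the work, as an engineer would, in place of code of your own. Each camera call takes 0.05 s, during which the arm holds its last target. There are 200 camera calls.

### The job

Pick out the four lidded cans and put them away upright in the plywood nests: the slimmest can in the smallest nest, the tall can in the middle-sized nest, and of the two wide cans the deeper one in the largest nest with the shallower one squarely on top of it. Each can must sit right down in its recess; leave the film core and the loupe where they are.

Things in the scene. Friction and masses are not known exactly. Their poses are not given: they have to be found in the camera images.
- can_slim: loose round can with a lid: the slimmest, all white; 27 mm across the lid, 24 mm across the body, 34 mm high, of which the lid is the top 8 mm. Origin at the centre of its underside, z up through the lid; stands upright on the bench at the start
- can_tall: loose round can with a lid: the tallest, black body with a dark grey lid; 35 mm across the lid, 32 mm across the body, 48 mm high, of which the lid is the top 8 mm. Origin at the centre of its underside, z up through the lid; stands upright on the bench at the start
- can_deep: loose round can with a lid: the deeper of the two wide ones, blue body with a black lid; 50 mm across the lid, 47 mm across the body, 30 mm high, of which the lid is the top 8 mm. Origin at the centre of its underside, z up through the lid; stands upright on the bench at the start
- can_shallow: loose round can with a lid: the shallower of the two wide ones, black body with a white lid; 50 mm across the lid, 47 mm across the body, 22 mm high, of which the lid is the top 8 mm. Origin at the centre of its underside, z up through the lid; stands upright on the bench at the start
- nest_small: smallest of three fixed light plywood blocks with a round recess: 60 x 60 mm, 12 mm high, recess 39 mm across and 8 mm deep (its floor 4 mm above the bench). Origin at the middle of its underside, under the centre of the recess; z up. Fixed to the bench
- nest_middle: middle-sized of three fixed light plywood blocks with a round recess: 70 x 70 mm, 12 mm high, recess 49 mm across and 8 mm deep (its floor 4 mm above the bench). Origin at the middle of its underside, under the centre of the recess; z up. Fixed to the bench
- nest_large: largest of three fixed light plywood blocks with a round recess: 82 x 82 mm, 12 mm high, recess 63 mm across and 8 mm deep (its floor 4 mm above the bench). Origin at the middle of its underside, under the centre of the recess; z up. Fixed to the bench
- core_grey: loose grey plastic film core, a thick ring 50 mm across and 34 mm high with a hole through it; not a can, to be left alone. Origin at the centre of its underside
- loupe_black: loose black loupe, a waisted eyepiece 35 mm across and 36 mm high with a glass top; not a can, to be left alone. Origin at the centre of its underside

How it is judged:
By the outcome, as a careful person would: the job done as asked, in the order asked, and still so for the second after the job is handed in, with the robot touching nothing.
It also fails if it takes over 104 s, if anything falls off the work surface, if the arm or the gripper's body presses on something with over 40 N, if the wrist force passes 120 N, or if a joint passes its speed limit or range.

## Working session

There is one attempt and no reset: what is moved stays moved. The work goes in short steps, Python scripts to look and compute and a shell command to move; the robot and the scene stay as the last step left them, time stands still between calls to the robot, and variables do not carry over. Pictures are saved under pics/ and viewed, at most 14 in all, crops included, and the job is handed in when it is done.

```bash
ls; mkdir -p pics
python3 - <<'E'
from station import arm, vision, telemetry, sign_off
import cv2
for n in ("top","scene"):
    cv2.imwrite(f"pics/{n}0.png",vision.capture(n)[:,:,::-1])
    i=vision.camera_info(n);import numpy as np
    R=cv2.Rodrigues(np.array(i["rvec"]))[0];print(n,np.array(i["mtx"]).round(1).tolist(),(-R.T@np.array(i["tvec"]).ravel()).round(3),R.round(2).tolist())
s=telemetry.get_state();print(s["clock"],s["position"],s["eef_rot"],s["grip_width"])
E
```

```text
jog.py
pics
station.py
top [[413.8, 0.0, 275.4], [0.0, 413.8, 207.8], [0.0, 0.0, 1.0]] [0.397 0.034 0.946] [[0.01, -1.0, -0.0], [-0.98, -0.01, -0.19], [0.19, 0.01, -0.98]]
scene [[424.5, 0.0, 285.2], [0.0, 424.5, 203.3], [0.0, 0.0, 1.0]] [ 0.146 -0.784  0.461] [[0.89, -0.45, -0.02], [-0.21, -0.37, -0.91], [0.4, 0.81, -0.42]]
0.1 [0.23046293 0.5262826  0.23053432] [-2.54043163e-04  2.04936854e-01  9.78774855e-01 -7.77208979e-04] 0.08529980534073965
```

View pics/top0.png

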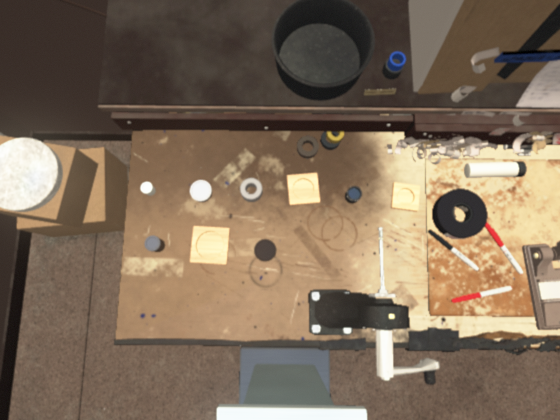

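View pics/scene0.png

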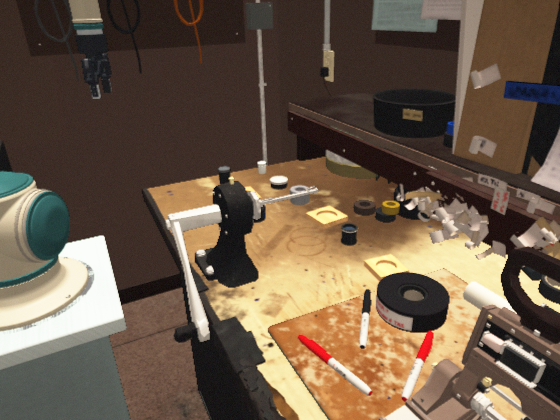

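The top view shows slim (147,188), shallow (201,190), tall (153,243) and deep (265,250). The nests are large (210,245), middle (303,188) and small (405,196). The core is at (251,188) and the loupe at (353,194). The scene view confirms the loupe at (349,234), and the rewinder is the obstacle near the robot.

```bash
cat > h.py <<'E'
import numpy as np,cv2
from station import arm, vision, telemetry, sign_off
from scipy.spatial.transform import Rotation as Ro
def cam(n):
    i=vision.camera_info(n);R=cv2.Rodrigues(np.array(i["rvec"],float))[0]
    return np.array(i["mtx"]),R,np.array(i["tvec"],float).ravel()
def ray(c,p):
    K,R,t=c; d=R.T@np.linalg.inv(K)@np.array([p[0],p[1],1.]); return -R.T@t,d/np.linalg.norm(d)
def onz(c,p,z):
    o,d=ray(c,p); return o+d*(z-o[2])/d[2]
def proj(c,P):
    K,R,t=c; q=K@(R@np.array(P,float)+t); return q[:2]/q[2]
def cross(c1,p1,c2,p2):
    o1,d1=ray(c1,p1);o2,d2=ray(c2,p2)
    s=np.linalg.lstsq(np.c_[d1,-d2],o2-o1,rcond=None)[0]
    a,b=o1+s[0]*d1,o2+s[1]*d2; return (a+b)/2,np.linalg.norm(a-b)
def shot(name,f=None):
    c=cam(name);im=vision.capture(name)
    if f:cv2.imwrite(f"pics/{f}.png",im[:,:,::-1]);np.savez(f"pics/{f}.npz",im=im,K=c[0],R=c[1],t=c[2])
    return im,c
def load(f):
    d=np.load(f"pics/{f}.npz");return d["im"],(d["K"],d["R"],d["t"])
def delta(P,yaw=None):
    "row in tool axes to world TCP P"
    s=telemetry.get_state();w,x,y,z=s["eef_rot"];R=Ro.from_quat([x,y,z,w]).as_matrix()
    return R.T@(np.array(P)-s["position"])
E
python3 - <<'E'
from h import *
c=cam("top")
for n,p,z in [("slim",(147,188),.034),("shal",(201,190),.022),("tall",(153,243),.048),("deep",(265,250),.03),("L",(210,245),.012),("M",(303,188),.012),("S",(405,196),.012),("core",(251,188),.034),("loupe",(353,194),.036),("rodtip",(381,230),.1),("shelf",(280,125),.0)]:
    print(n,onz(c,p,z).round(3))
K,R,t=cam("wrist");s=telemetry.get_state();w,x,y,z=s["eef_rot"];T=Ro.from_quat([x,y,z,w]).as_matrix()
print(K.round(0).tolist(),T.T@(-R.T@t-s["position"]),(R@T).round(2).tolist(),T.round(2).tolist())
E
```

```text
slim [0.621 0.331 0.034]
shal [0.62  0.211 0.022]
tall [0.494 0.305 0.048]
deep [0.483 0.061 0.03 ]
L [0.495 0.187 0.012]
M [ 0.63  -0.024  0.012]
S [ 0.613 -0.26   0.012]
core [0.623 0.095 0.034]
loupe [ 0.611 -0.135  0.036]
rodtip [ 0.52  -0.179  0.1  ]
shelf [0.79  0.031 0.   ]
[[369.0, 0.0, 274.0], [0.0, 369.0, 211.0], [0.0, 0.0, 1.0]] [ 0.07144228 -0.00040419 -0.14265195] [[0.0, 1.0, 0.0], [-0.96, 0.0, -0.29], [-0.29, -0.0, 0.96]] [[-0.92, 0.4, -0.0], [0.4, 0.92, -0.0], [0.0, -0.0, -1.0]]
```

The manual's scale: shifts go in shares of 0.6 m and turns go in shares of 2 pi rad. Converting my numbers, -0.356 m / 0.6 = -0.5933, -0.091 m / 0.6 = -0.1517, -0.4128 rad / 6.2832 = -0.0657.

```bash
r="x"; python3 jog.py '[[[-0.1, -0.025, 0, 0, 0, -0.0239], [-0.2, -0.05, -0.0333, 0, 0, -0.0477], [-0.3, -0.075, -0.0333, 0, 0, -0.0657], [-0.4, -0.1, -0.0333, 0, 0, -0.0657], [-0.5, -0.125, -0.0333, 0, 0, -0.0657], [-0.5933, -0.1517, -0.0333, 0, 0, -0.0657], [-0.5933, -0.1517, -0.0333, 0, 0, -0.0657], [-0.5933, -0.1517, -0.0333, 0, 0, -0.0657]]]' 0.085 30
python3 - <<'E'
from h import *
print(delta([.52,.3,.25]));shot("wrist","w1")
E
```

```text
clock: 1.1
position: [0.5198, 0.3004, 0.2507]
eef_rot: [-0.001, 0.0, 1.0, 0.0]
force: [-0.5, 0.8, 0.3]
grip_width: 0.0849
gripper_force: 0.0
[-0.00020235 -0.00042974  0.00069017]
```

View pics/w1.png

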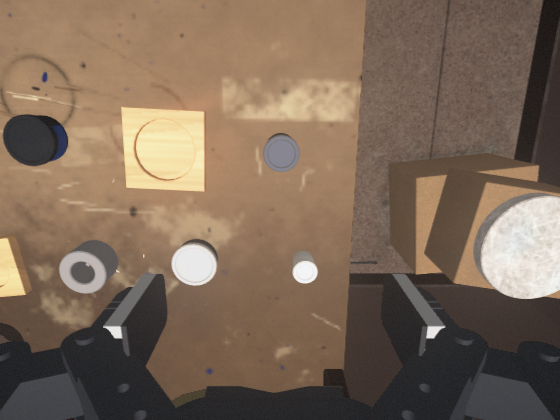

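The wrist view shows tall (281,152), slim (305,268), shallow (195,262), deep (33,140), the large nest (165,149) and the core (88,267).

In the tool's units: -0.2 m / 0.6 = -0.3333, -0.12 m / 0.6 = -0.2.

```bash
python3 jog.py '[[[0, -0.1, 0, 0, 0, 0], [0, -0.2, 0, 0, 0, 0], [0, -0.3, 0, 0, 0, 0], [0, -0.3333, 0, 0, 0, 0], [0, -0.3333, 0, 0, 0, 0], [0, -0.3333, 0, 0, 0, 0]]]'
python3 -c 'from h import *;shot("wrist","w2")'
python3 jog.py '[[[0, -0.1, 0, 0, 0, 0], [0, -0.2, 0, 0, 0, 0], [0, -0.3, 0, 0, 0, 0], [0, -0.3333, 0, 0, 0, 0], [0, -0.3333, 0, 0, 0, 0], [0, -0.3333, 0, 0, 0, 0]]]'
python3 -c 'from h import *;a=shot("wrist","w3")[0];cv2.imwrite("pics/w23.png",cv2.resize(np.vstack([load("w2")[0],a])[:,:,::-1],(400,600)))'
```

```text
clock: 1.9
position: [0.5199, 0.1023, 0.2515]
eef_rot: [0.0, -0.001, 1.0, 0.001]
force: [0.6, 0.3, 0.9]
grip_width: 0.085
gripper_force: 0.0
clock: 2.7
position: [0.5204, -0.0975, 0.2512]
eef_rot: [-0.0, -0.001, 1.0, 0.001]
force: [-0.0, -0.3, -1.0]
grip_width: 0.085
gripper_force: 0.0
```

View pics/w23.png

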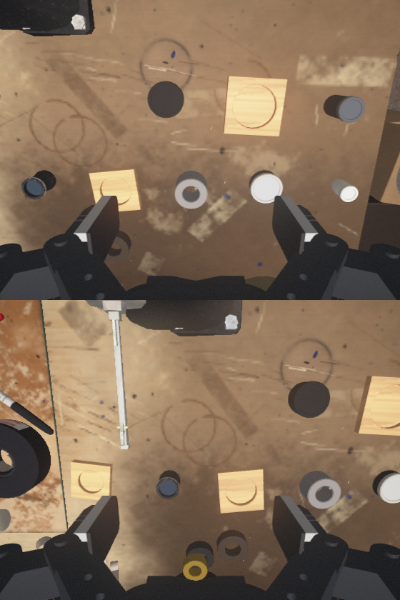

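The stacked picture (×1.4 gives real pixels) has in w2: tall (490,152), deep (232,139), large nest (356,148), slim (485,268), shallow (372,262). In w3: small nest (126,253), middle nest (337,267), deep (432,139). Next I segment the lids and nest tops and triangulate them.

```bash
cat >> h.py <<'E'
def blob(im,p,tol,lab=False):
    "flood-filled blob at p -> ellipse centre, diameters, rect centre"
    g=cv2.GaussianBlur(im,(3,3),0).copy();m=np.zeros((im.shape[0]+2,im.shape[1]+2),np.uint8)
    cv2.floodFill(g,m,tuple(p),0,(tol,)*3,(tol,)*3,4|(255<<8)|cv2.FLOODFILL_MASK_ONLY|cv2.FLOODFILL_FIXED_RANGE)
    k=cv2.getStructuringElement(2,(5,5));m=cv2.morphologyEx(cv2.morphologyEx(m[1:-1,1:-1],3,k),2,k)
    C=max(cv2.findContours(m,0,1)[0],key=cv2.contourArea);C=cv2.convexHull(C)
    return C,cv2.fitEllipse(C),cv2.minAreaRect(C)
E
python3 - <<'E'
from h import *
im1,c1=load("w1");im2,c2=load("w2");im3,c3=load("w3")
V={1:(im1,c1),2:(im2,c2),3:(im3,c3)}
for n,a,pa,b,pb,tol in [("slim",1,(305,270),2,(487,270),45),("tall",1,(281,152),2,(492,152),22),("shal",1,(195,262),2,(372,262),50),("deep",2,(232,137),3,(432,137),16),
 ("L",1,(140,118),2,(330,118),55),("M",3,(337,250),3,(337,250),55),("S",3,(126,236),3,(126,236),55)]:
    A=blob(V[a][0],pa,tol);B=blob(V[b][0],pb,tol);i=2 if len(n)==1 else 1
    P,g=cross(V[a][1],A[i][0],V[b][1],B[i][0])
    print(n,P.round(4),"gap%.4f"%g,[np.round(x[i][:2],1).tolist() for x in(A,B)], V[a][0][pa[1],pa[0]])
    for X,v in((A,a),(B,b)):
        z=dict(slim=.034,tall=.048,shal=.022,deep=.03).get(n,.012)
        W=np.array([onz(V[v][1],q[0],z)[:2] for q in X[0]],np.float32)
        print("   ",np.round(cv2.minAreaRect(W)[0],4),np.round(cv2.minAreaRect(W)[1:][0],4),round(cv2.minAreaRect(W)[2],1),np.round(cv2.minEnclosingCircle(W)[1]*2,4))
o=[]
for im,_ in V.values():
    e=im.copy()
    o.append(e)
for n,v,p,t in [("s",0,(305,270),45),("t",0,(281,152),22),("h",0,(195,262),50),("d",1,(232,137),16),("d",2,(432,137),16),("L",0,(140,118),55),("L",1,(330,118),55),("M",2,(337,250),55),("S",2,(126,236),55),("t",1,(492,152),22)]:
    cv2.polylines(o[v],[blob(V[v+1][0],p,t)[0]],True,(0,255,0),1)
cv2.imwrite("pics/seg.png",cv2.resize(np.vstack([x[60:330] for x in o])[:,:,::-1],None,fx=.74,fy=.74))
E
```

```text
slim [0.6227 0.3325 0.033 ] gap0.0000 [[[304.7, 271.7], [21.3, 23.4]], [[488.8, 271.2], [19.9, 24.4]]] [243 244 245]
    [0.6221 0.3327] [0.0246 0.0235] 0.9 0.0254
    [0.6221 0.3318] [0.0235 0.0249] 0.1 0.0254
tall [0.4946 0.3063 0.0477] gap0.0001 [[[281.2, 153.4], [35.0, 35.1]], [[492.7, 153.3], [32.5, 38.5]]] [133 131 144]
    [0.4948 0.3062] [0.0318 0.0326] 90.0 0.033
    [0.4945 0.3059] [0.0324 0.0322] 50.2 0.0334
shal [0.6198 0.2111 0.021 ] gap0.0001 [[[193.6, 264.5], [39.8, 44.0]], [[373.1, 263.8], [39.2, 44.2]]] [235 234 234]
    [0.6197 0.2113] [0.0476 0.0466] 90.0 0.0485
    [0.6195 0.2108] [0.0473 0.0463] 3.6 0.0483
deep [0.4838 0.0595 0.0215] gap0.0008 [[[231.6, 138.7], [49.1, 49.9]], [[432.4, 138.0], [50.0, 57.5]]] [73 66 63]
    [0.4836 0.0602] [0.0459 0.0471] 89.3 0.0486
    [0.4839 0.0556] [0.0477 0.0543] 5.7 0.056
L [0.4942 0.1863 0.0168] gap0.0002 [[[162.2, 148.9], [85.9, 81.0]], [[357.4, 148.6], [83.2, 81.2]]] [244 222 165]
    [0.496  0.1857] [0.084  0.0827] 87.1 0.1143
    [0.4959 0.1863] [0.0829 0.0825] 87.0 0.1135
M [ 0.4487 -0.0987  0.3939] gap0.0000 [[[337.8, 267.2], [56.3, 63.1]], [[337.8, 267.2], [56.3, 63.1]]] [240 212 156]
    [ 0.6294 -0.026 ] [0.0698 0.0698] 5.4 0.0961
    [ 0.6294 -0.026 ] [0.0698 0.0698] 5.4 0.0961
S [ 0.4487 -0.0987  0.3939] gap0.0000 [[[128.4, 151.2], [316.4, 103.5]], [[128.4, 151.2], [316.4, 103.5]]] [240 212 153]
    [ 0.5252 -0.2506] [0.1035 0.3314] 88.1 0.3356
    [ 0.5252 -0.2506] [0.1035 0.3314] 88.1 0.3356
```

View pics/seg.png

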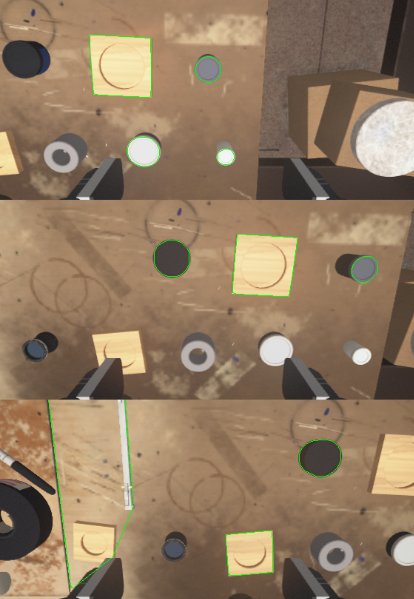

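Triangulated lid tops: slim 33 mm, tall 48 mm and shallow 21 mm, matching the stated sizes. Deep was contaminated in w3 by its body, so its overhead view counts. I'll check the rewinder and rod heights and get better estimates of the deep lid and nest heights. All nests sit about 12 mm high.

Run:
```python
from h import *
t=cam("top");s=cam("scene");_,c1=load("w1");im1=load("w1")[0];im2,c2=load("w2");im3,c3=load("w3")
print("rodtip",cross(t,(381,230),s,(317,189)),"w3/top",cross(t,(381,230),c3,(174,205)))
o,d=ray(s,(235,182))
for y in(-.1,-.15,-.2,-.25):print("rewinder top",(o+d*(y-o[1])/d[1]).round(3))
# recess rims by Hough, across views
def rim(im,c,p,r):
    g=cv2.GaussianBlur(cv2.cvtColor(im,7),(3,3),0);m=r+12;q=g[p[1]-m:p[1]+m,p[0]-m:p[0]+m]
    h=cv2.HoughCircles(q,cv2.HOUGH_GRADIENT_ALT,1,30,param1=100,param2=.3,minRadius=r-6,maxRadius=r+6)
    return None if h is None else h[0,0]+[p[0]-m,p[1]-m,0]
for n,im,c,p,r in[("L",im1,c1,(165,149),31),("L",im2,c2,(356,148),31),("M",im3,c3,(337,267),24),("S",im3,c3,(126,253),18)]:
    h=rim(im,c,p,r);print(n,h,None if h is None else onz(c,h[:2],.012).round(4))
# nest corners M,S by HSV mask, top view and w3
for n,im,c,p,w in[("M",im3,c3,(337,267),55),("S",im3,c3,(126,253),42),("M",vision.capture("top"),t,(303,188),24),("S",vision.capture("top"),t,(405,196),20),("L",vision.capture("top"),t,(210,245),28),("L",im1,c1,(165,149),60),("L",im2,c2,(356,148),60)]:
    q=im[p[1]-w:p[1]+w,p[0]-w:p[0]+w].copy()
    H=cv2.cvtColor(q,cv2.COLOR_RGB2HSV);m=((H[...,2]>205)&(H[...,1]>50)).astype(np.uint8)
    m=cv2.morphologyEx(m,2,np.ones((3,3)));C=max(cv2.findContours(m,0,1)[0],key=cv2.contourArea)+np.array([p[0]-w,p[1]-w])
    W=np.array([onz(c,k[0],.012)[:2] for k in cv2.convexHull(C)],np.float32);R=cv2.minAreaRect(W);print(n,np.round(R[0],4),np.round(R[1],4),round(R[2],1))
A=blob(im2,(232,137),16)[1][0]
g=cv2.cvtColor(im1,7)
print(im1[137,30],im1[137,60])
B=blob(im1,(28,137),14);print(B[1]);print("deep",cross(c1,B[1][0],c2,A))
```

```text
rodtip (array([ 0.51443147, -0.16672371,  0.15226272]), np.float64(0.0041118239214176415)) w3/top (array([ 0.5084339 , -0.15837776,  0.18074426]), np.float64(0.0003861448230397507))
rewinder top [ 0.383 -0.1    0.17 ]
rewinder top [ 0.366 -0.15   0.192]
rewinder top [ 0.348 -0.2    0.213]
rewinder top [ 0.331 -0.25   0.234]
L [165.        146.         30.6835556] [0.4917 0.188  0.012 ]
L [354.         148.          31.14406204] [0.4942 0.1839 0.012 ]
M [336.         265.          22.45542526] [ 0.6258 -0.0277  0.012 ]
S [130.         249.          18.70900345] [ 0.6067 -0.258   0.012 ]
M [ 0.6294 -0.0261] [0.0698 0.0699] 5.3
S [ 0.6233 -0.2698] [0.073 0.084] 86.0
M [ 0.629  -0.0241] [0.0708 0.0708] 5.4
S [ 0.5861 -0.2927] [0.0183 0.0365] 86.6
L [0.496  0.1883] [0.0841 0.0836] 87.2
L [0.496  0.1862] [0.083  0.0825] 87.2
L [0.496  0.1862] [0.0827 0.0822] 87.1
[48 49 49] [46 52 80]
((29.308433532714844, 139.46957397460938), (46.04704666137695, 55.07852554321289), 135.2821044921875)
deep (array([0.48359946, 0.06010042, 0.02714955]), np.float64(5.9960516903677164e-05))
```

Rod tip is about (0.51,−0.16,0.15–0.18) and the rewinder top about 0.2, so I'll travel at z ≥ 0.25. The small nest needs a better view, so I look at it next.

In the tool's units: -0.12 m / 0.6 = -0.2, -0.06 m / 0.6 = -0.1.

```bash
python3 jog.py '[[[0, -0.1, 0, 0, 0, 0], [0, -0.2, 0, 0, 0, 0], [0, -0.2, 0, 0, 0, 0], [0, -0.2, 0, 0, 0, 0]]]'
python3 - <<'E'
from h import *
im,c=shot("wrist","w4");im3,c3=load("w3");im4=im
def best(im,c,P,z,w=36):
    p=proj(c,P).astype(int);q=im[p[1]-w:p[1]+w,p[0]-w:p[0]+w].copy()
    H=cv2.cvtColor(q,cv2.COLOR_RGB2HSV);return p,q,H
for im,c in((im3,c3),(im4,c)):
    p=proj(c,[.613,-.26,.012]);print(p)
    p=p.astype(int);x0,y0=max(p[0]-50,0),p[1]-50;q=im[y0:p[1]+50,x0:p[0]+50]
    H=cv2.cvtColor(q,cv2.COLOR_RGB2HSV)
    for y in range(5,100,13):print(" ".join("%3d/%3d"%tuple(H[y,x,1:]) for x in range(2,q.shape[1],11)))
    cv2.imwrite("pics/S%d.png"%(x0),cv2.resize(q[:,:,::-1],None,fx=4,fy=4))
E
ls pics/S*; cd pics; python3 -c "
import cv2,glob,numpy as np
f=sorted(glob.glob('S*.png'));print(f);cv2.imwrite('SS.png',np.hstack([cv2.resize(cv2.imread(a),(400,400)) for a in f]))"
```

```text
clock: 3.4
position: [0.5202, -0.2187, 0.2511]
eef_rot: [-0.0, 0.0, 1.0, 0.001]
force: [-0.3, 0.7, -0.0]
grip_width: 0.0849
gripper_force: 0.0
[128.86800326 254.2116115 ]
 72/138  93/202  90/207  91/210  84/212  82/192  83/204  85/198  84/194
 93/217  94/204  93/208  88/214  85/213  89/213  85/206  85/197  83/182
 91/216  86/210  96/238  91/240  92/240  91/239  95/239  95/169  87/170
104/193  86/210  85/244  86/244  84/244  85/244  85/244  88/182  84/180
 85/203  86/213  84/244 118/151  94/239  90/240  93/239  85/183  85/181
 75/215  75/214  92/240  85/244  95/240  95/238  36/114  77/ 79  85/174
113/189  44/ 75  75/220  74/213  73/217  29/115  28/110  87/ 73  81/174
 80/217  67/140  74/214  66/ 62  18/111  23/110  80/ 67  65/ 67  82/189
[237.44126761 254.66381573]
 94/211  89/197  86/204  89/203  85/208  82/184  83/196  86/192  85/190
 93/211  93/200  93/204  87/207  86/208  89/206  85/200  85/192  84/176
 92/210  84/206  94/235  90/237  89/238  92/236  93/235  87/176  89/160
 96/197  87/203  86/242  89/242  87/243  85/243  84/242  80/184  86/172
 78/208  89/212  86/243 102/225  93/239  89/238  91/237  82/174  85/177
 85/207  79/212  90/240  91/240  93/236  94/235  94/237  85/178  87/167
 75/214  80/216  74/216  76/212  76/216  80/207  81/193  82/180  84/161
 78/213  77/213  76/212  75/214  75/208  80/202  78/193  79/200  83/169
pics/S187.png
pics/S78.png
['S187.png', 'S78.png']
```

View pics/SS.png

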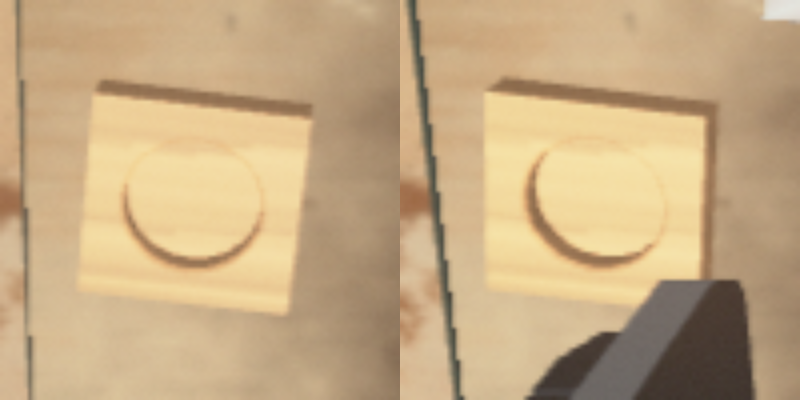

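Left crop (w4, offset 187,204, ×4): nest top corners (96,93), (312,118), (288,315), (78,290). Right crop (w3): top-left corner (86,94), recess visible.

Run:
```python
from h import *
im,c=load("w4");im3,c3=load("w3")
V=cv2.cvtColor(im,cv2.COLOR_RGB2HSV)[...,2];m=np.zeros_like(V);m[204:304,187:287]=(V[204:304,187:287]>224)
m=cv2.morphologyEx(cv2.morphologyEx(m,3,np.ones((5,5))),2,np.ones((3,3)))
C=max(cv2.findContours(m,0,1)[0],key=cv2.contourArea)
W=np.array([onz(c,k[0],.012)[:2] for k in cv2.convexHull(C)],np.float32);print(cv2.minAreaRect(W))
for a,b in(((96,93),(86,94)),((78,290),(86,290)),((312,118),(307,116))):
    print(cross(c,np.array(a)/4+[187,204],c3,np.array(b)/4+[78,204])[0].round(4))
print(delta([.622,.332,.25]))
```

```text
((0.6136834621429443, -0.26327580213546753), (0.060367800295352936, 0.059846941381692886), 82.86856079101562)
[ 0.5804 -0.2877  0.0137]
[ 0.6396 -0.2958  0.0132]
[ 0.588  -0.229   0.0114]
[-0.10224754  0.55007593  0.00183325]
```

In the tool's units: 0.551 m / 0.6 = 0.9183, 0.06 m / 0.6 = 0.1.

```bash
python3 jog.py '[[[-0.0183, 0.1017, 0, 0, 0, 0], [-0.0367, 0.2033, 0, 0, 0, 0], [-0.055, 0.305, 0, 0, 0, 0], [-0.0733, 0.4067, 0, 0, 0, 0], [-0.0917, 0.5083, 0, 0, 0, 0], [-0.11, 0.61, 0, 0, 0, 0], [-0.1283, 0.7117, 0, 0, 0, 0], [-0.1467, 0.8133, 0, 0, 0, 0], [-0.17, 0.9183, 0, 0, 0, 0], [-0.17, 0.9183, 0, 0, 0, 0], [-0.17, 0.9183, 0.1, 0, 0, 0], [-0.17, 0.9183, 0.2, 0, 0, 0]]]' .06 30
python3 -c 'from h import *;print(delta([.6221,.3325,.010]));shot("scene","s1")'
```

```text
clock: 4.95
position: [0.6215, 0.3325, 0.1313]
eef_rot: [0.001, -0.001, 1.0, 0.0]
force: [0.2, 1.0, -0.5]
grip_width: 0.0602
gripper_force: 0.0
[-3.11798667e-04 -6.61200472e-05  1.21312136e-01]
```

In the tool's units: 0.121 m / 0.6 = 0.2017, 0.09 m / 0.6 = 0.15.

```bash
python3 jog.py '[[[0, 0, 0.0833, 0, 0, 0], [0, 0, 0.15, 0, 0, 0], [0, 0, 0.2017, 0, 0, 0], [0, 0, 0.2017, 0, 0, 0], [0, 0, 0.2017, 0, 0, 0]]]'
python3 jog.py '[[[0, 0, 0, 0, 0, 0], [0, 0, 0, 0, 0, 0], [0, 0, 0, 0, 0, 0], [0, 0, 0, 0, 0, 0], [0, 0, 0, 0, 0, 0], [0, 0, 0, 0, 0, 0]]]' 0.015 30
```

```text
clock: 5.62
position: [0.6232, 0.3322, 0.0125]
eef_rot: [0.001, -0.0, 1.0, 0.001]
force: [-0.3, 0.2, 0.6]
grip_width: 0.0602
gripper_force: 0.0
clock: 6.38
position: [0.6233, 0.332, 0.0121]
eef_rot: [0.001, -0.0, 1.0, 0.001]
force: [-0.7, 0.2, 5.5]
grip_width: 0.0251
gripper_force: 29.2
```

In the tool's units: -0.24 m / 0.6 = -0.4, -0.06 m / 0.6 = -0.1.

```bash
python3 jog.py '[[[0, 0, -0.1, 0, 0, 0], [0, 0, -0.2, 0, 0, 0], [0, 0, -0.3, 0, 0, 0], [0, 0, -0.4, 0, 0, 0], [0, 0, -0.4, 0, 0, 0], [0, 0, -0.4, 0, 0, 0]]]'
python3 -c 'from h import *;a=shot("wrist","w5")[0];b=shot("scene","s2")[0];cv2.imwrite("pics/c5.png",np.hstack([cv2.resize(a[250:,130:430],(450,255)),cv2.resize(b[60:230,150:350],(300,255))])[:,:,::-1]);print(delta([.6137,-.2633,.25]))'
```

```text
clock: 7.12
position: [0.6218, 0.3313, 0.2499]
eef_rot: [-0.0, -0.0, 1.0, -0.0]
force: [0.2, 0.3, -1.5]
grip_width: 0.0249
gripper_force: 29.7
[ 0.00754108 -0.59438528 -0.00104552]
```

View pics/c5.png

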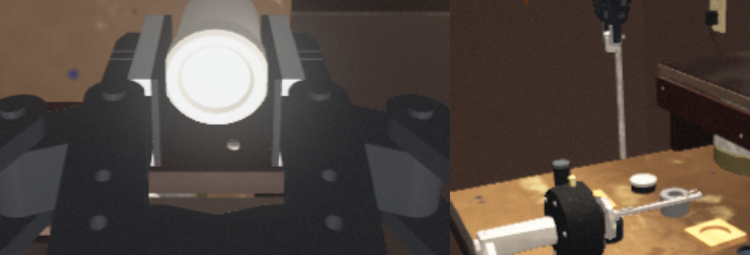

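The slim can is held upright between the pads, with its lid at about (275,300) in the full frame.

```bash
python3 - <<'E'
from h import *
im,c=load("w5");p=(130+217*300//450,250+75*170//255)
B=blob(im,p,60)[1];print(p,B,onz(c,B[0],.2718))
E
python3 jog.py '[[[0.0017, -0.1, 0, 0, 0, 0], [0.0033, -0.2, 0, 0, 0, 0], [0.005, -0.3, 0, 0, 0, 0], [0.0067, -0.4, 0, 0, 0, 0], [0.0083, -0.5, 0, 0, 0, 0], [0.01, -0.6, 0, 0, 0, 0], [0.0117, -0.7, 0, 0, 0, 0], [0.0117, -0.8, 0, 0, 0, 0], [0.0125, -0.9, 0, 0, 0, 0], [0.0125, -0.9908, 0, 0, 0, 0], [0.0125, -0.9908, 0, 0, 0, 0], [0.0125, -0.9908, 0, 0, 0, 0]]]'
```

```text
(274, 300) ((273.78411865234375, 300.7768859863281), (62.857181549072266, 70.12664031982422), 96.33039855957031) [0.62057566 0.33039383 0.2718    ]
clock: 8.72
position: [0.6141, -0.2625, 0.2483]
eef_rot: [-0.002, 0.0, 1.0, 0.001]
force: [-1.1, -0.4, -0.6]
grip_width: 0.0249
gripper_force: 29.8
```

In the tool's units: 0.21 m / 0.6 = 0.35, 0.18 m / 0.6 = 0.3.

```bash
python3 jog.py '[[[0, 0, 0.0833, 0, 0, 0], [-0.0017, 0, 0.1667, 0, 0, 0], [-0.0017, 0, 0.25, 0, 0, 0], [-0.0017, 0, 0.3, 0, 0, 0], [-0.0017, 0, 0.35, 0, 0, 0], [-0.0017, 0, 0.35, 0, 0, 0], [-0.0017, 0, 0.35, 0, 0, 0]]]'
python3 -c 'from h import *;print(delta([.6149,-.2624,.017]))
for n in("scene","wrist"):shot(n,n+"6")
a=load("scene6")[0];b=load("wrist6")[0];cv2.imwrite("pics/c6.png",np.hstack([cv2.resize(b,(400,300)),cv2.resize(a[130:310,280:520],(400,300))])[:,:,::-1])'
```

```text
clock: 9.6
position: [0.6166, -0.2622, 0.0413]
eef_rot: [0.001, -0.001, 1.0, -0.0]
force: [0.6, 0.9, -0.7]
grip_width: 0.0247
gripper_force: 29.8
[ 0.00172531 -0.0002361   0.02429157]
```

View pics/c6.png

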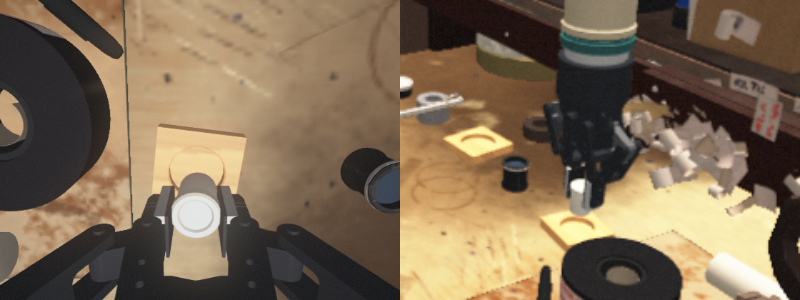

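The slim can hangs upright just above the small nest and lines up with the recess.

In the tool's units: 0.025 m / 0.6 = 0.0417, 0.01 m / 0.6 = 0.0167.

```bash
python3 jog.py '[[[0.0028, 0, 0.0167, 0, 0, 0], [0.0028, 0, 0.03, 0, 0, 0], [0.0028, 0, 0.0383, 0, 0, 0], [0.0028, 0, 0.0417, 0, 0, 0], [0.0028, 0, 0.0417, 0, 0, 0]]]'
```

```text
clock: 10.32
position: [0.6141, -0.2628, 0.0162]
eef_rot: [0.0, 0.0, 1.0, 0.0]
force: [-0.8, 1.4, 5.1]
grip_width: 0.0251
gripper_force: 30.1
```

In the tool's units: -0.25 m / 0.6 = -0.4167, -0.2 m / 0.6 = -0.3333.

```bash
python3 jog.py '[[[0, 0, 0, 0, 0, 0], [0, 0, 0, 0, 0, 0], [0, 0, 0, 0, 0, 0], [0, 0, -0.05, 0, 0, 0], [0, 0, -0.1333, 0, 0, 0], [0, 0, -0.2333, 0, 0, 0], [0, 0, -0.3333, 0, 0, 0], [0, 0, -0.4167, 0, 0, 0], [0, 0, -0.4167, 0, 0, 0]]]' 0.06
python3 -c 'from h import *
im,c=shot("wrist","w7");p=proj(c,[.6137,-.2633,.038]);print(p)
B=blob(im,p.astype(int),60)[1];print(B,onz(c,B[0],.038));print(delta([.4947,.3061,.25]))'
```

```text
clock: 11.45
position: [0.6162, -0.2641, 0.271]
eef_rot: [0.005, -0.0, 1.0, -0.003]
force: [0.5, 0.2, -0.4]
grip_width: 0.0603
gripper_force: 0.0
[276.75391303 169.18870738]
((280.6488037109375, 159.78775024414062), (43.704864501953125, 68.81779479980469), 115.18928527832031) [ 0.60400901 -0.25935775  0.038     ]
[0.12025251 0.56951942 0.01584846]
```

```bash
python3 jog.py '[[[0.0167, 0.1, 0, 0, 0, 0], [0.0333, 0.2, 0, 0, 0, 0], [0.0583, 0.3, 0, 0, 0, 0], [0.08, 0.4, 0, 0, 0, 0], [0.1, 0.5, 0, 0, 0, 0], [0.1217, 0.6, 0, 0, 0, 0], [0.1417, 0.7, 0, 0, 0, 0], [0.1667, 0.8, 0, 0, 0, 0], [0.2, 0.9, 0, 0, 0, 0], [0.2017, 0.95, 0, 0, 0, 0], [0.2017, 0.95, 0, 0, 0, 0], [0.2017, 0.95, 0.1, 0, 0, 0]]]' .06 30
python3 -c 'from h import *
shot("top","t7");print(delta([.4947,.3061,.021]))'
```

```text
clock: 13.0
position: [0.496, 0.308, 0.2076]
eef_rot: [0.004, -0.0, 1.0, 0.002]
force: [1.0, -0.5, -1.9]
grip_width: 0.0601
gripper_force: 0.0
[-0.00905228  0.00359683  0.17453521]
```

In the tool's units: 0.1 m / 0.6 = 0.1667, 0.04 m / 0.6 = 0.0667.

```bash
python3 jog.py '[[[0, 0, 0.0667, 0, 0, 0], [0, 0, 0.1667, 0, 0, 0], [0, 0, 0.1667, 0, 0, 0], [0, 0, 0.1667, 0, 0, 0]]]'
python3 -c 'from h import *
s=telemetry.get_state();print(s["position"],s["eef_rot"],delta([.4947,.3061,.021]))'
```

```text
clock: 13.55
position: [0.4944, 0.3069, 0.1068]
eef_rot: [0.001, 0.0, 1.0, 0.0]
force: [0.6, 0.4, 0.0]
grip_width: 0.06
gripper_force: 0.0
[0.49435744 0.30685866 0.10682983] [7.97713700e-04 4.00540879e-04 9.99999563e-01 2.79640614e-04] [-0.00020625 -0.00080644  0.08582983]
```

In the tool's units: 0.085 m / 0.6 = 0.1417, 0.05 m / 0.6 = 0.0833.

```bash
python3 jog.py '[[[0, -0.0017, 0.0833, 0, 0, 0], [0, -0.0017, 0.1417, 0, 0, 0], [0, -0.0017, 0.1417, 0, 0, 0], [0, -0.0017, 0.1417, 0, 0, 0]]]'
python3 jog.py '[[[0, 0, 0, 0, 0, 0], [0, 0, 0, 0, 0, 0], [0, 0, 0, 0, 0, 0], [0, 0, 0, 0, 0, 0], [0, 0, 0, 0, 0, 0]]]' 0.02 30
python3 jog.py '[[[0, 0, -0.1, 0, 0, 0], [0, 0, -0.2, 0, 0, 0], [0, 0, -0.3, 0, 0, 0], [0, 0, -0.3833, 0, 0, 0], [0, 0, -0.3833, 0, 0, 0], [0, 0, -0.3833, 0, 0, 0]]]'
python3 -c 'from h import *
s=telemetry.get_state();z=s["position"][2]-.0215+.048;im,c=shot("wrist","w8");p=proj(c,[*s["position"][:2],z]);print(p,im[int(p[1]),int(p[0])])
B=blob(im,p.astype(int),22)[1];print(B,onz(c,B[0],z)-s["position"],delta([.6293,-.0255,.25]))'
```

```text
clock: 14.05
position: [0.4954, 0.307, 0.023]
eef_rot: [0.002, 0.0, 1.0, 0.001]
force: [-0.1, -0.3, 0.2]
grip_width: 0.0598
gripper_force: 0.0
clock: 14.68
position: [0.4946, 0.3068, 0.0225]
eef_rot: [0.002, -0.0, 1.0, 0.001]
force: [-0.2, -0.1, 6.0]
grip_width: 0.0327
gripper_force: 29.2
clock: 15.42
position: [0.4924, 0.3057, 0.25]
eef_rot: [-0.0, -0.0, 1.0, -0.0]
force: [-0.3, -0.1, -0.8]
grip_width: 0.0331
gripper_force: 30.2
[276.32541632 310.5017771 ] [127 131 140]
((274.0128173828125, 307.9814758300781), (79.3119888305664, 91.04277801513672), 90.27440643310547) [-0.00101811 -0.00082667  0.0265    ] [-0.13722303 -0.33108097 -0.00096908]
```

In the tool's units: -0.33 m / 0.6 = -0.55, -0.138 m / 0.6 = -0.23.

```bash
python3 jog.py '[[[-0.0383, -0.0933, 0, 0, 0, 0], [-0.0767, -0.1867, 0, 0, 0, 0], [-0.1167, -0.28, 0, 0, 0, 0], [-0.155, -0.3733, 0, 0, 0, 0], [-0.1933, -0.4667, 0, 0, 0, 0], [-0.23, -0.55, 0, 0, 0, 0], [-0.23, -0.55, 0, 0, 0, 0], [-0.23, -0.55, 0.1, 0, 0, 0], [-0.23, -0.55, 0.2, 0, 0, 0], [-0.23, -0.55, 0.2833, 0, 0, 0], [-0.23, -0.55, 0.3167, 0, 0, 0], [-0.23, -0.55, 0.3167, 0, 0, 0]]]'
python3 jog.py '[[[0, 0, 0, 0, 0, 0]]]'
python3 -c 'from h import *
print(delta([.6303,-.0247,.0265]))'
```

```text
clock: 16.98
position: [0.628, -0.0226, 0.0569]
eef_rot: [-0.004, -0.0, 1.0, 0.001]
force: [-0.1, -0.6, -1.5]
grip_width: 0.0334
gripper_force: 30.3
clock: 17.1
position: [0.6313, -0.0234, 0.0607]
eef_rot: [0.0, -0.0, 1.0, 0.0]
force: [-0.8, -0.2, -1.1]
grip_width: 0.0332
gripper_force: 30.3
[ 0.00104708 -0.00129299  0.0341979 ]
```

In the tool's units: 0.035 m / 0.6 = 0.0583, 0.033 m / 0.6 = 0.055.

```bash
python3 jog.py '[[[0.0017, -0.0017, 0.025, 0, 0, 0], [0.0017, -0.0017, 0.045, 0, 0, 0], [0.0017, -0.0017, 0.055, 0, 0, 0], [0.0017, -0.0017, 0.0583, 0, 0, 0], [0.0017, -0.0017, 0.0583, 0, 0, 0]]]'
```

```text
clock: 17.73
position: [0.6301, -0.0248, 0.0266]
eef_rot: [0.0, 0.0, 1.0, 0.0]
force: [-2.6, 0.8, 8.4]
grip_width: 0.0333
gripper_force: 30.7
```

In the tool's units: -0.22 m / 0.6 = -0.3667, 0.085 m / 0.6 = 0.1417.

```bash
python3 jog.py '[[[0, 0, 0, 0, 0, 0], [0, 0, 0, 0, 0, 0], [0, 0, 0, 0, 0, 0], [0, 0, -0.0833, 0, 0, 0], [0, 0, -0.1833, 0, 0, 0], [0, 0, -0.2833, 0, 0, 0], [0, 0, -0.3667, 0, 0, 0], [0.0833, 0.05, -0.3667, 0, 0, 0], [0.1667, 0.1, -0.3667, 0, 0, 0], [0.2417, 0.1417, -0.3667, 0, 0, 0], [0.2417, 0.1417, -0.3667, 0, 0, 0], [0.2417, 0.1417, -0.3667, 0, 0, 0]]]' 0.065
python3 -c 'from h import *
im,c=shot("wrist","w9");t,ct=shot("top","t9")
print(delta([.4836,.0600,.1]))
p=proj(c,[.6293,-.0255,.05]).astype(int);print(p)
a=cv2.resize(im[p[1]-50:p[1]+50,p[0]-50:p[0]+50],(400,400));b=cv2.resize(t[140:240,350:450],(400,400))
cv2.imwrite("pics/c9.png",np.hstack([a,b])[:,:,::-1])'
```

```text
clock: 19.23
position: [0.4858, 0.0599, 0.2457]
eef_rot: [0.001, -0.0, 1.0, -0.0]
force: [-0.1, -0.4, -0.3]
grip_width: 0.0649
gripper_force: 0.0
[0.00297074 0.00051867 0.14529555]
[193 315]
```

View pics/c9.png

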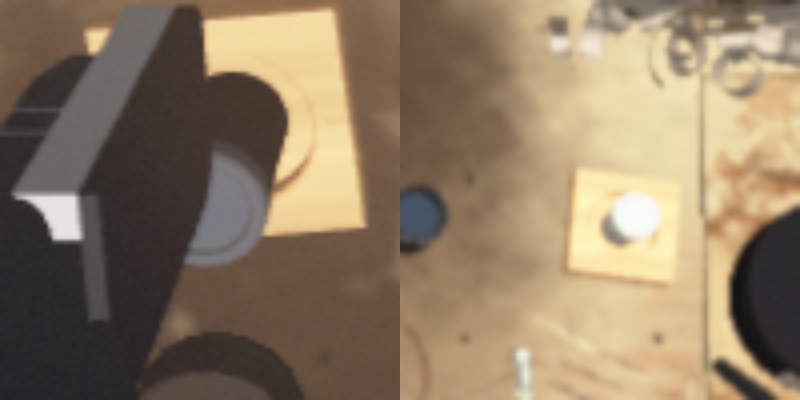

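Both cans stand in their recesses: slim in the top view at about (408,194), and tall in the middle nest, partly behind a finger. Next is the deep can.

In the tool's units: 0.243 m / 0.6 = 0.405, 0.235 m / 0.6 = 0.3917.

```bash
python3 jog.py '[[[0.0033, 0, 0.1, 0, 0, 0], [0.0033, 0, 0.2, 0, 0, 0], [0.0033, 0, 0.2833, 0, 0, 0], [0.0033, 0, 0.35, 0, 0, 0], [0.0033, 0, 0.3917, 0, 0, 0], [0.0033, 0, 0.405, 0, 0, 0], [0.0033, 0, 0.405, 0, 0, 0], [0.0033, 0, 0.405, 0, 0, 0]]]'
python3 jog.py '[[[0, 0, 0, 0, 0, 0], [0, 0, 0, 0, 0, 0], [0, 0, 0, 0, 0, 0], [0, 0, 0, 0, 0, 0]]]' 0.035 30
```

```text
clock: 20.32
position: [0.4844, 0.0599, 0.0032]
eef_rot: [0.001, 0.0, 1.0, 0.0]
force: [0.3, 0.3, -0.5]
grip_width: 0.0649
gripper_force: 0.0
clock: 20.82
position: [0.4841, 0.0601, 0.0036]
eef_rot: [0.001, -0.0, 1.0, -0.0]
force: [0.1, -0.3, 5.5]
grip_width: 0.0482
gripper_force: 30.3
```

In the tool's units: -0.16 m / 0.6 = -0.2667, -0.12 m / 0.6 = -0.2.

```bash
python3 jog.py '[[[0, 0, -0.1, 0, 0, 0], [0, 0, -0.2, 0, 0, 0], [0, 0, -0.2667, 0, 0, 0], [0, 0, -0.2667, 0, 0, 0], [0, 0, -0.2667, 0, 0, 0]]]'
python3 -c 'from h import *
s=telemetry.get_state();z=s["position"][2]-.0036+.03;im,c=shot("wrist","w10");p=proj(c,[*s["position"][:2],z]);print(p,im[int(p[1]),int(p[0])])
B=blob(im,p.astype(int),16)[1];print(B,onz(c,B[0],z)-s["position"],delta([.496,.1863,.1636]))'
```

```text
clock: 21.45
position: [0.4821, 0.0601, 0.1616]
eef_rot: [-0.001, -0.0, 1.0, 0.0]
force: [-0.3, 0.2, -1.0]
grip_width: 0.0484
gripper_force: 31.7
[276.39513266 310.29439001] [58 57 62]
((275.8363037109375, 299.07672119140625), (142.37168884277344, 163.77188110351562), 101.08761596679688) [-0.0045006  -0.00020897  0.0264    ] [-0.01425459  0.12620707 -0.00263881]
```

In the tool's units: 0.13 m / 0.6 = 0.2167, 0.127 m / 0.6 = 0.2117.

```bash
python3 jog.py '[[[-0.0117, 0.1, 0, 0, 0, 0], [-0.025, 0.2, 0, 0, 0, 0], [-0.025, 0.2117, 0, 0, 0, 0], [-0.025, 0.2117, 0.0667, 0, 0, 0], [-0.025, 0.2117, 0.15, 0, 0, 0], [-0.025, 0.2117, 0.2167, 0, 0, 0], [-0.025, 0.2117, 0.2167, 0, 0, 0], [-0.025, 0.2117, 0.2167, 0, 0, 0]]]'
python3 -c 'from h import *
print(delta([.497,.1868,.0076]))'
```

```text
clock: 22.5
position: [0.4986, 0.1867, 0.0328]
eef_rot: [0.0, 0.0, 1.0, -0.0]
force: [-1.0, 0.9, -0.7]
grip_width: 0.0483
gripper_force: 31.8
[0.00160417 0.00010981 0.02516783]
```

```bash
python3 jog.py '[[[0.0017, 0, 0.0167, 0, 0, 0], [0.0017, 0, 0.0283, 0, 0, 0], [0.0017, 0, 0.035, 0, 0, 0], [0.0017, 0, 0.04, 0, 0, 0], [0.0017, 0, 0.0425, 0, 0, 0], [0.0017, 0, 0.0425, 0, 0, 0]]]'
```

```text
clock: 23.25
position: [0.4973, 0.1871, 0.0078]
eef_rot: [0.0, -0.0, 1.0, -0.0]
force: [-1.5, -0.2, 7.4]
grip_width: 0.0483
gripper_force: 36.2
```

In the tool's units: -0.243 m / 0.6 = -0.405, -0.023 m / 0.6 = -0.0383.

```bash
python3 jog.py '[[[0, 0, 0, 0, 0, 0], [0, 0, 0, 0, 0, 0], [0, 0, 0, 0, 0, 0], [0, 0, -0.0833, 0, 0, 0], [0, 0, -0.1833, 0, 0, 0], [0, 0, -0.2833, 0, 0, 0], [-0.0383, 0, -0.3833, 0, 0, 0], [-0.0383, 0, -0.405, 0, 0, 0], [-0.0383, 0, -0.405, 0, 0, 0], [-0.0383, 0, -0.405, 0, 0, 0]]]' 0.065
python3 -c 'from h import *
im,c=shot("wrist","w11");p=proj(c,[.496,.1863,.034]).astype(int);print(p,im[p[1],p[0]])
q=im.copy()
for tol in(12,16):
    C,B,_=blob(im,p,tol);print(B,onz(c,B[0],.034))
cv2.polylines(q,[C],True,(0,255,0),1)
r=cv2.inRange(im[p[1]-45:p[1]+45,p[0]-45:p[0]+45],(0,0,0),(95,95,95))
cv2.imwrite("pics/c11.png",np.hstack([cv2.resize(q[p[1]-60:p[1]+60,p[0]-60:p[0]+60],(400,400)),cv2.resize(im,(400,400))])[:,:,::-1])
t,ct=shot("top","t11");p=proj(ct,[.496,.1863,.034]).astype(int)
B=blob(t,p,20)[1];print(p,B,onz(ct,B[0],.034))
s=blob(im,proj(c,[.6197,.2111,.022]).astype(int),50)[1];print(s,onz(c,s[0],.022),delta([.6197,.2111,.1]))'
```

```text
clock: 24.5
position: [0.5185, 0.1868, 0.2475]
eef_rot: [-0.002, -0.0, 1.0, -0.0]
force: [-0.0, -1.0, -0.6]
grip_width: 0.0653
gripper_force: 0.0
[274 155] [101  78  71]
((274.2454833984375, 156.37451171875), (48.06605529785156, 49.53683853149414), 2.7380805015563965) [0.49687039 0.18603774 0.034     ]
((274.23773193359375, 156.35475158691406), (48.201515197753906, 49.830772399902344), 178.67193603515625) [0.49685137 0.18603024 0.034     ]
[208 243] ((208.38099670410156, 243.23541259765625), (18.886613845825195, 20.366506576538086), 119.07986450195312) [0.49658896 0.18675328 0.034     ]
((297.1443786621094, 267.4913330078125), (40.14046096801758, 43.851314544677734), 83.1965560913086) [0.61934927 0.21107839 0.022     ] [-0.10170885  0.02436287  0.14707186]
```

View pics/c11.png

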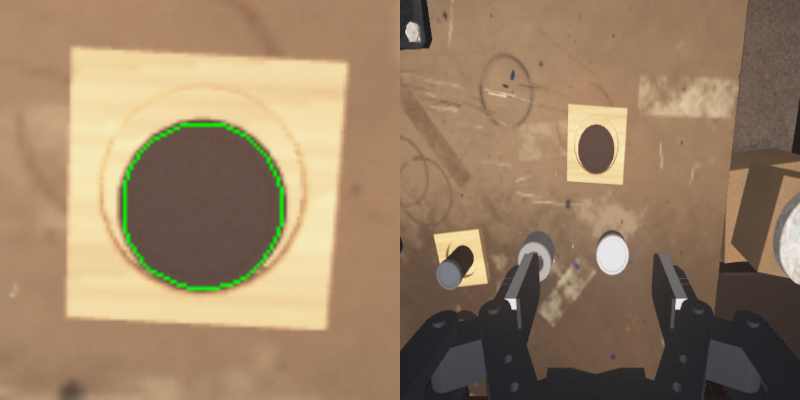

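The deep can's lid is centred at (0.4968,0.186) and sits inside the recess ring. The tall can is fine in the middle nest. The shallow can is at (0.6195,0.211).

In the tool's units: 0.2 m / 0.6 = 0.3333, 0.12 m / 0.6 = 0.2.

```bash
python3 jog.py '[[[-0.0833, 0.02, 0, 0, 0, 0], [-0.17, 0.0405, 0, 0, 0, 0], [-0.17, 0.0405, 0, 0, 0, 0], [-0.17, 0.0405, 0.1, 0, 0, 0], [-0.17, 0.0405, 0.2, 0, 0, 0], [-0.17, 0.0405, 0.2833, 0, 0, 0], [-0.17, 0.0405, 0.3333, 0, 0, 0], [-0.17, 0.0405, 0.3333, 0, 0, 0], [-0.17, 0.0405, 0.3333, 0, 0, 0]]]'
python3 -c 'from h import *
print(delta([.6200,.2111,.0]))'
```

```text
clock: 25.72
position: [0.6223, 0.2115, 0.0509]
eef_rot: [0.001, -0.0, 1.0, 0.0]
force: [0.3, 0.4, -0.0]
grip_width: 0.0652
gripper_force: 0.0
[ 0.00238673 -0.00041704  0.05089296]
```

The manual's scale: shifts go in shares of 0.6 m and turns go in shares of 2 pi rad. Converting my numbers, 0.051 m / 0.6 = 0.085, 0.042 m / 0.6 = 0.07.

```bash
python3 jog.py '[[[0.0033, 0, 0.0417, 0, 0, 0], [0.0033, 0, 0.07, 0, 0, 0], [0.0033, 0, 0.085, 0, 0, 0], [0.0033, 0, 0.085, 0, 0, 0], [0.0033, 0, 0.085, 0, 0, 0]]]'
python3 jog.py '[[[0, 0, 0, 0, 0, 0], [0, 0, 0, 0, 0, 0], [0, 0, 0, 0, 0, 0], [0, 0, 0, 0, 0, 0]]]' 0.035 30
```

```text
clock: 26.35
position: [0.6208, 0.2115, -0.0005]
eef_rot: [0.001, -0.0, 1.0, 0.0]
force: [0.3, -0.0, 0.4]
grip_width: 0.0648
gripper_force: 0.0
clock: 26.85
position: [0.6207, 0.2115, -0.0002]
eef_rot: [0.001, -0.0, 1.0, 0.0]
force: [-0.3, -0.6, 6.5]
grip_width: 0.0479
gripper_force: 30.7
```

In the tool's units: -0.15 m / 0.6 = -0.25, -0.12 m / 0.6 = -0.2.

```bash
python3 jog.py '[[[0, 0, -0.1, 0, 0, 0], [0, 0, -0.2, 0, 0, 0], [0, 0, -0.25, 0, 0, 0], [0, 0, -0.25, 0, 0, 0], [0, 0, -0.25, 0, 0, 0], [0, 0, -0.25, 0, 0, 0]]]'
python3 -c 'from h import *
s=telemetry.get_state();z=s["position"][2]+.0002+.022;im,c=shot("wrist","w12");p=proj(c,[*s["position"][:2],z]);print(p,im[int(p[1]),int(p[0])])
B=blob(im,p.astype(int),50)[1];print(B,onz(c,B[0],z)-s["position"],delta([.4968,.186,.1498]))'
```

```text
clock: 27.6
position: [0.6188, 0.211, 0.1464]
eef_rot: [-0.002, 0.0, 1.0, -0.0]
force: [0.3, -0.4, -0.2]
grip_width: 0.0482
gripper_force: 31.4
[276.26540319 303.94269752] [231 231 232]
((273.9952697753906, 298.20965576171875), (117.42667388916016, 131.30130004882812), 89.19192504882812) [-0.00236378 -0.00083736  0.0222    ] [ 0.12220114 -0.02508348 -0.00272604]
```

In the tool's units: 0.1205 m / 0.6 = 0.2008, 0.11 m / 0.6 = 0.1833.

```bash
python3 jog.py '[[[0.0917, -0.0183, 0, 0, 0, 0], [0.1833, -0.0367, 0, 0, 0, 0], [0.2008, -0.0408, 0, 0, 0, 0], [0.2008, -0.0408, 0, 0, 0, 0], [0.2008, -0.0408, 0.0833, 0, 0, 0], [0.2008, -0.0408, 0.15, 0, 0, 0], [0.2008, -0.0408, 0.15, 0, 0, 0], [0.2008, -0.0408, 0.15, 0, 0, 0]]]'
python3 -c 'from h import *
print(delta([.4984,.1867,.0338]))'
```

```text
clock: 28.65
position: [0.5018, 0.1873, 0.0597]
eef_rot: [0.001, 0.0, 1.0, 0.0]
force: [0.6, 0.2, -0.6]
grip_width: 0.0481
gripper_force: 31.5
[ 0.00347704 -0.00062844  0.02585307]
```

In the tool's units: 0.0225 m / 0.6 = 0.0375, 0.018 m / 0.6 = 0.03.

```bash
python3 jog.py '[[[0.005, -0.0008, 0.0167, 0, 0, 0], [0.005, -0.0008, 0.03, 0, 0, 0], [0.005, -0.0008, 0.0375, 0, 0, 0], [0.005, -0.0008, 0.0375, 0, 0, 0]]]'
python3 -c 'from h import *
s=telemetry.get_state();print(s["force"],delta([.4984,.1867,.0338]))
print(shot("scene","s13")[0].shape)'
```

```text
clock: 29.15
position: [0.4964, 0.1863, 0.0361]
eef_rot: [-0.0, -0.0, 1.0, -0.0]
force: [-0.0, -0.1, -0.6]
grip_width: 0.0481
gripper_force: 31.5
[-0.03710716 -0.09241891 -0.58105115] [-0.00204216  0.00037381  0.00228256]
(420, 560, 3)
```

In the tool's units: 0.0025 m / 0.6 = 0.0042, -0.002 m / 0.6 = -0.0033.

```bash
python3 jog.py '[[[-0.0033, 0, 0, 0, 0, 0], [-0.0033, 0, 0.0017, 0, 0, 0], [-0.0033, 0, 0.0042, 0, 0, 0], [-0.0033, 0, 0.0042, 0, 0, 0], [-0.0033, 0, 0.0042, 0, 0, 0]]]'
```

```text
clock: 29.82
position: [0.4987, 0.1864, 0.0338]
eef_rot: [0.0, 0.0, 1.0, 0.0]
force: [0.8, -0.2, -0.3]
grip_width: 0.0482
gripper_force: 31.6
```

Not touching yet, so I lower it slightly.

In the tool's units: 0.001 m / 0.6 = 0.0017.

```bash
python3 jog.py '[[[0, 0, 0.0017, 0, 0, 0], [0, 0, 0.0017, 0, 0, 0], [0, 0, 0.0017, 0, 0, 0]]]'
```

```text
clock: 30.2
position: [0.4987, 0.1864, 0.0338]
eef_rot: [0.0, -0.0, 1.0, 0.0]
force: [-2.7, -1.3, 6.5]
grip_width: 0.0482
gripper_force: 32.1
```

Contact at the expected height. Release, retreat and look.

In the tool's units: -0.217 m / 0.6 = -0.3617, -0.17 m / 0.6 = -0.2833.

```bash
python3 jog.py '[[[0, 0, 0, 0, 0, 0], [0, 0, 0, 0, 0, 0], [0, 0, 0, 0, 0, 0], [0, 0, -0.0833, 0, 0, 0], [0, 0, -0.1833, 0, 0, 0], [0, 0, -0.2833, 0, 0, 0], [-0.0383, 0, -0.3617, 0, 0, 0], [-0.0383, 0, -0.3617, 0, 0, 0], [-0.0383, 0, -0.3617, 0, 0, 0], [-0.0383, 0, -0.3617, 0, 0, 0], [-0.0383, 0, -0.3617, 0, 0, 0]]]' 0.065
python3 -c 'from h import *
im,c=shot("wrist","w14");p=proj(c,[.497,.186,.056]).astype(int)
C,B,_=blob(im,p,50);print(B,onz(c,B[0],.056))
t,ct=shot("top","t14");pt=proj(ct,[.497,.186,.056]).astype(int)
T=blob(t,pt,50)[1];print(T,onz(ct,T[0],.056),cross(c,B[0],ct,T[0]))
cv2.imwrite("pics/c14.png",np.hstack([cv2.resize(im[p[1]-60:p[1]+60,p[0]-60:p[0]+60],(400,400)),cv2.resize(t[110:290,120:440],(400,225)) if 0 else cv2.resize(t[140:280,130:270],(400,400))])[:,:,::-1])'
```

```text
clock: 31.58
position: [0.5206, 0.1862, 0.2484]
eef_rot: [-0.001, -0.0, 1.0, -0.0]
force: [-0.1, -0.8, -0.3]
grip_width: 0.0649
gripper_force: 0.0
((273.8953552246094, 158.0452423095703), (53.35087585449219, 54.877685546875), 109.88316345214844) [0.49791543 0.18517284 0.056     ]
((205.9459228515625, 241.0055694580078), (22.30173110961914, 23.915189743041992), 83.0787353515625) [0.49895887 0.18853649 0.056     ] (array([0.49614598, 0.18531908, 0.07366975]), np.float64(0.001588558322817306))
```

View pics/c14.png

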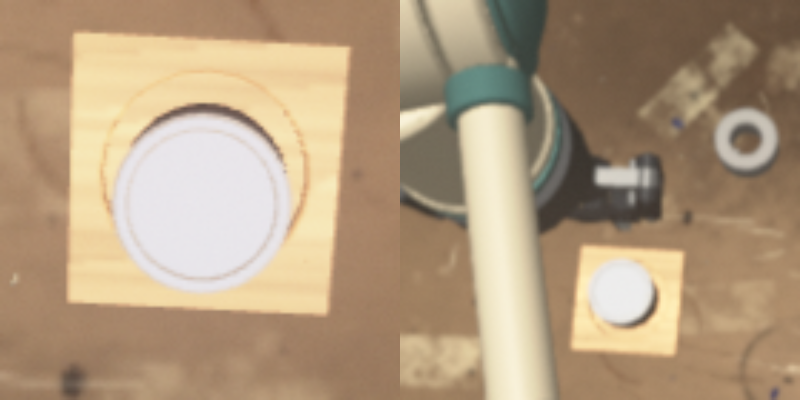

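The shallow can sits on the deep one, lids within about 1.3 mm of each other, both inside the recess ring; the gripper is clear.

```bash
python3 -c 'from station import arm, vision, telemetry, sign_off;print(sign_off())'
```

```text
the job is handed in; nothing more can be done
None
```

All four cans are in their nests (slim in the smallest, tall in the middle one, deep in the largest with shallow on top, lids within about 1.3 mm), the core and loupe were not touched, and the job was handed in at about 32 s; the hand-in returned no verdict.

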